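# Release the latched key on the belt's control box

### The job

One of the four identical keys on the belt's control box has been left latched down. With a fingertip, tap the keys one after another from the robot's left to its right to feel which one is down, so lightly that no key is pressed in and the latched one stays down. After the fourth tap press the latched key until its catch lets go and back off, so that it springs up level with the other three; pick nothing up and leave everything around the keys where it is.

Things in the scene. Friction and masses are not known exactly. Their poses are not given: they have to be found in the camera images.
- machine: Take-off belt and its control box, one fixed machine. Control box: aluminium, 170 mm deep (x) by 400 mm wide (y), flat level top 75 mm above the table. Origin on the table under the box's centre; z up, x from the robot's side towards the belt, y to the left along the row of keys; turned up to 14 degrees either way.
- stop_top (a point): Top of the fixed mushroom stop on the right-hand end of the control box, 36 mm across, 101 mm above the table; beside it, nearer the robot, a turn switch, 98 mm above the table. Not part of the job.
- rail_mid (a point): Middle of the belt's guide rail nearest to the keys, a 10 mm bar along y, its top 145 mm above the table, 123 mm behind the keys' centres; the blue belt beyond lies 118 mm above the table.
- key_1_top (a point): Centre of the top face of key 1 (leftmost, towards +y of the row). Square grey cap 30 x 30 mm, 50 mm from its neighbours' centres, at x -10, y 95 mm in the machine's frame; the point moves with the key: 91 mm above the table with the key up, 86 mm latched, 81 mm at its stop. Axes as the machine's.
- key_1 (a joint): How far key 1 is down, m: 0 up, 0.005 latched, 0.010 at its stop. Spring: 3 N starts it, 5.5 N at 0.005, 7 N at 0.008, 8 N at the stop. A latched key feels solid up to 5.5 N; pushed to 0.008 or deeper its catch lets go, and it springs up to 0 as the finger leaves. A key that was up counts as pressed in if it goes down more than 0.008.
- key_2_top (a point): Centre of the top face of key 2 (second from the left of the row). Square grey cap 30 x 30 mm, 50 mm from its neighbours' centres, at x -10, y 45 mm in the machine's frame; the point moves with the key: 91 mm above the table with the key up, 86 mm latched, 81 mm at its stop. Axes as the machine's.
- key_2 (a joint): How far key 2 is down, m: 0 up, 0.005 latched, 0.010 at its stop. Spring: 3 N starts it, 5.5 N at 0.005, 7 N at 0.008, 8 N at the stop. A latched key feels solid up to 5.5 N; pushed to 0.008 or deeper its catch lets go, and it springs up to 0 as the finger leaves. A key that was up counts as pressed in if it goes down more than 0.008.
- key_3_top (a point): Centre of the top face of key 3 (third from the left of the row). Square grey cap 30 x 30 mm, 50 mm from its neighbours' centres, at x -10, y -5 mm in the machine's frame; the point moves with the key: 91 mm above the table with the key up, 86 mm latched, 81 mm at its stop. Axes as the machine's.
- key_3 (a joint): How far key 3 is down, m: 0 up, 0.005 latched, 0.010 at its stop. Spring: 3 N starts it, 5.5 N at 0.005, 7 N at 0.008, 8 N at the stop. A latched key feels solid up to 5.5 N; pushed to 0.008 or deeper its catch lets go, and it springs up to 0 as the finger leaves. A key that was up counts as pressed in if it goes down more than 0.008.
- key_4_top (a point): Centre of the top face of key 4 (rightmost, towards -y of the row). Square grey cap 30 x 30 mm, 50 mm from its neighbours' centres, at x -10, y -55 mm in the machine's frame; the point moves with the key: 91 mm above the table with the key up, 86 mm latched, 81 mm at its stop. Axes as the machine's.
- key_4 (a joint): How far key 4 is down, m: 0 up, 0.005 latched, 0.010 at its stop. Spring: 3 N starts it, 5.5 N at 0.005, 7 N at 0.008, 8 N at the stop. A latched key feels solid up to 5.5 N; pushed to 0.008 or deeper its catch lets go, and it springs up to 0 as the finger leaves. A key that was up counts as pressed in if it goes down more than 0.008.
- tape_mid (a point): Bystander, to be left alone: white roll of tape lying flat on the left end of the control box top, 52 mm across, 24 mm high, beside key 1. Point at its middle, half-way up.
- knife_mid (a point): Bystander, to be left alone: paring knife with orange handle lying on the table to the left of the control box, about 230 mm long, 18 mm high. Point at its middle, half-way up.
- punnet_mid (a point): Bystander, to be left alone: clear open plastic tray, 115 x 150 mm, 50 mm high, on the table to the right of the control box. Point at its middle, half-way up.
- pod_a_mid (a point): Bystander, to be left alone: yellow fruit segment on the left half of the belt, about 112 x 60 mm, 55 mm high. Point at its middle, half-way up.
- pod_b_mid (a point): Bystander, to be left alone: yellow fruit segment on the right half of the belt, about 98 x 55 mm, 52 mm high. Point at its middle, half-way up.
- pod_c_mid (a point): Bystander, to be left alone: yellow fruit segment lying in the clear tray, about 90 x 50 mm, 50 mm high. Point at its middle, half-way up.
- spray_mid (a point): Bystander, to be left alone: white bottle standing on the table on the right, 60 mm across, 150 mm high. Point at its middle, half-way up.
- scraper_mid (a point): Bystander, to be left alone: bench scraper, steel blade 110 x 60 mm with a round white handle, lying flat on the table before the control box, 22 mm high. Point at its middle, half-way up.

How it is judged:
By the outcome, as a careful person would: the job done as asked, in the order asked, and still so for the second after the job is handed in, with the robot touching nothing.
It also fails if it takes over 48 s, if anything falls off the work surface, if the arm or the gripper's body presses on something with over 40 N, if the wrist force passes 120 N, or if a joint passes its speed limit or range.

### The arm

A 6-joint arm with a two-finger parallel gripper is mounted at the origin on the work surface. World frame = base frame: x ahead of the robot, y to its left, z up, the work surface at z = 0. Lengths are in m, angles in rad, forces in N, time in s.
With the tool pointing down it reaches from about 0.425 to 1.125 m from the base axis. Payload 14.9 kg.
Tool frame: the origin (TCP) lies where the fingers leave the gripper's body, on its centre line; the fingertips stand 78 mm ahead of it and the grasp point (between the pads) lies r.tcp_to_grasp ahead of it (r.tcp_to_grasp is the distance from the TCP to the grasp point, in m); z points along the fingers, y is the direction in which the jaws open and shut (so a half turn about z gives the same grasp; the last joint's range is limited). The gripper opens to 91 mm and grips with 3 to 60 N. Pads are 32 mm wide; open, the fingers measure 118 mm over their backs; the gripper's body (76 mm by 178 mm) begins 60 mm behind the grasp point.
Start: joints at [-1.24, 0.379, 1.734, -0, 1.028, -0.033], TCP at [0.249, -0.654, 0.292] pointing down, gripper open.
Joint ranges: [-2.77, 2.77], [-0.74, 2.19], [0, 2.66], [-1.06, 4.2], [0.31, 2.87], [-3.08, 3.08]. Speed limits (rad/s): [1.89, 1.89, 2.39, 3.14, 3.14, 3.14].

### API

Orientations are given as a unit quaternion [w, x, y, z].
In Python, from plant import monitor, read_camera, calibration, r, nets gives the robot as it stands.
- The arm moves only by the tool carry_out, never from a script. Its argument "increments" is a list of rows, each an object with "translation": the shift along the tool's x, y, z in m, a list of three; "turn": the turn about the tool's z in degrees; "hand": the gripper command: -1 is shut, 1 is fully open, values between are in proportion. In form: [{"translation": [x, y, z], "turn": turn, "hand": hand}, ...]. A call has 1 to 5 rows; each row shifts and turns the pose as measured when the row begins, along the tool's axes as they then stand; what a row does not reach is not made up. A row lasts 1/10 s, in which the tool goes at most 50 mm and 8.59 degrees, less where a joint would pass 70% of its speed; a pose out of reach is approached as far as the arm can. A call with a gripper value outside its range is refused whole. The fingers move at their own pace and stop on an object; "force" is the grip in N (left out, the last holds). Time passes only in rows, so rows that do not move let the fingers close. It gives the time, the measured TCP pose, the force and the opening at its end, in the units of the state.
- monitor.read_state(): the state, without advancing time (a new reading comes with each control period).
- read_camera(name): name is "scene" or "side" or "wrist"; returns the picture (480x640x3 uint8, red, green, blue); there is no depth.
- calibration(name): a dict with "vertical_fov" (degrees; the focal length in pixels is half the picture's height over the tangent of half this angle, whatever the lens; pixels are square), "cx", "cy" (the principal point, pixels), "k1" (the pictures are not rectified: a ray, as slopes to the right and down, at radius r is drawn at 1 + k1 r^2 times it, then the intrinsics apply), "world_from_camera" (4x4, takes a point from camera to world coordinates). Camera axes: x right, y down, z forward; pixel columns grow to the right and rows downward; lengths in m; the calibration is good to about 2 mm. A picture is of the moment at which its call begins: read the wrist's pose just before it. calibration takes no time and is no camera call; for the wrist camera it gives the pose at the moment of the call.
- r.finish_job(): hands the job in, once; it reports no verdict.
Trained networks look in the newest picture that a camera, given by its name, has taken for a name from the list of things; names that differ only in an ending like _2 or _b are one class to them, and where a whole thing is asked for, a point or a joint stands for the part that bears it (a point fixed in the world has none). Each returns a list of dicts, best first, with "p" (0 to 1); they miss things now and then, are a little off and sometimes report something else, mostly with a low value. They report only what shows in the picture. A call takes as long as a camera call.
- nets.look_for(camera, target): "uv" ([column, row] in pixels, amid what is visible of it).
- nets.pinpoint(camera, target): "uv" ([column, row] in pixels: a listed point, or the origin of a listed thing).
The state is a dict: "time_s": time; "joints": joint angles; "joint_velocities": joint speeds; "tau": joint torques, N m; "tcp_pos": TCP position; "ee_rot": TCP orientation; "force": force on the tool from outside, world axes, zero at the start; "ft_torque": the same for the moment, N m; "finger_gap": opening from 0.0 (shut) to 1.0 (fully open).
Only numpy, scipy, OpenCV 4.12 (cv2) and the standard library are available. Lean on these libraries where they do the work, as an engineer would, in place of code of your own. Each camera call takes 0.05 s, during which the arm holds its last target.

## Working session

There is one attempt and no reset: what is moved stays moved. The work goes in short steps, Python scripts to look and compute and a tool call to move; the robot and the scene stay as the last step left them, time stands still between calls to the robot, and variables do not carry over. Pictures are saved under pics/ and viewed, and the job is handed in when it is done.

Besides the shell and the picture viewer there is one more tool, called as name(argument=value, ...), one argument or row to a line, values as JSON. carry_out: Moves the arm, as the interface text tells. Its arguments: {"type":"object","properties":{"increments":{"type":"array","items":{"type":"object","properties":{"translation":{"type":"array","items":{"type":"number"}},"turn":{"type":"number"},"hand":{"type":"number"}}}},"force":{"type":"number"}},"required":["increments"]}

```bash
ls; mkdir -p pics
python3 - <<'E'
from plant import monitor, read_camera, calibration, r, nets
import cv2
s=monitor.read_state(); print(s)
print(r.tcp_to_grasp)
for c in ["scene","side","wrist"]:
    im=read_camera(c); cv2.imwrite(f"pics/{c}0.png",im[:,:,::-1]); print(c,calibration(c))
    for k in ["key_1_top","stop_top","rail_mid","machine"]:
        print(k,[(d['uv'],round(d['p'],2)) for d in nets.pinpoint(c,k)][:6])
print(monitor.read_state()['time_s'])
E
```

```text
pics
{'time_s': 0.0, 'joints': array([-1.24028801e+00,  3.79402372e-01,  1.73477474e+00,  1.17511331e-05,
        1.02849512e+00, -3.32887905e-02]), 'joint_velocities': array([-0.00120246, -0.00034466, -0.00031185, -0.00114452, -0.00056859,
        0.00045691]), 'tau': array([ 3.94463414e-04, -7.63723469e+01, -4.34365332e+01,  6.51287008e-02,
        4.24449414e-02, -1.04028341e-04]), 'tcp_pos': array([ 0.24898164, -0.653894  ,  0.29159553]), 'ee_rot': array([-5.34587521e-04,  9.83502429e-01,  1.80894116e-01, -7.49479889e-05]), 'force': array([-0.21597488,  0.9049701 , -0.21378746]), 'ft_torque': array([0.02815702, 0.07663571, 0.02764824]), 'finger_gap': 0.999613554781865}
0.0595
scene {'vertical_fov': 55.60260281098171, 'cx': 322.1090389657746, 'cy': 243.72634635049982, 'k1': -0.024021673759503204, 'world_from_camera': array([[ 0.54554736,  0.58194431, -0.60309111,  1.18848891],
       [ 0.8380595 , -0.37377517,  0.39742721, -0.47325138],
       [ 0.00586002, -0.72224161, -0.69161602,  0.87803641],
       [ 0.        ,  0.        ,  0.        ,  1.        ]])}
key_1_top [([352.9, 23
[... 520 characters left out ...]
0.        ,  1.        ]])}
key_1_top [([319.5, 252.6], 0.52)]
stop_top [([295.7, 186.0], 0.65)]
rail_mid [([269.0, 213.0], 0.71)]
machine [([312.2, 250.3], 0.68)]
wrist {'vertical_fov': 71.34742700893403, 'cx': 314.4265145135018, 'cy': 239.94790272731288, 'k1': -0.02025483790739219, 'world_from_camera': array([[ 3.55560636e-01, -9.08802108e-01, -2.18301080e-01,
         3.10442362e-01],
       [-9.34652802e-01, -3.45945940e-01, -8.21312723e-02,
        -6.31401642e-01],
       [-8.79298967e-04,  2.33238364e-01, -9.72419196e-01,
         3.84076412e-01],
       [ 0.00000000e+00,  0.00000000e+00,  0.00000000e+00,
         1.00000000e+00]])}
key_1_top []
stop_top []
rail_mid []
machine []
0.75
```

View pics/scene0.png

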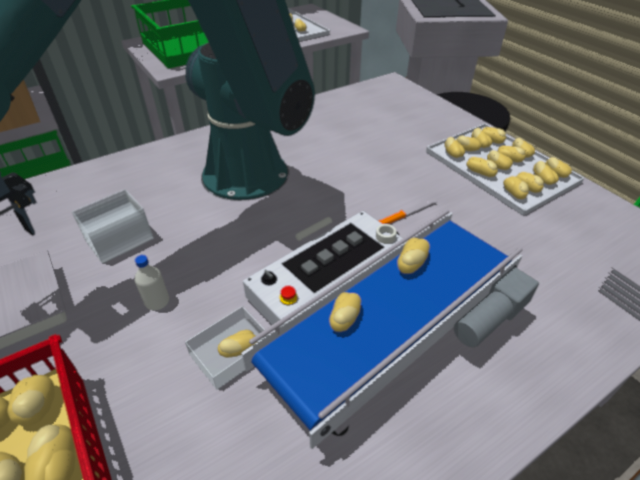

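View pics/side0.png

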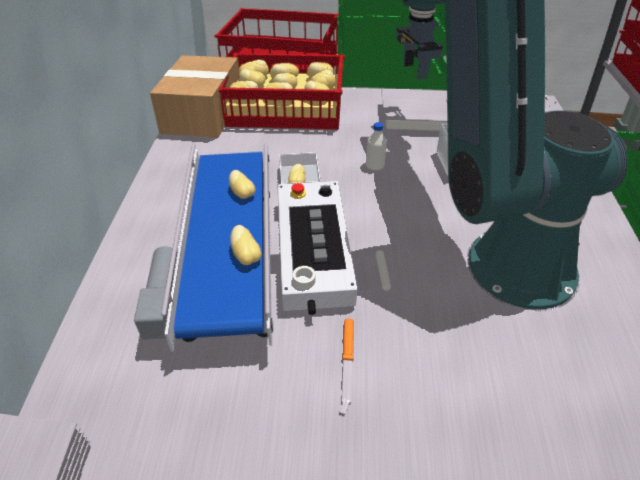

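View pics/wrist0.png

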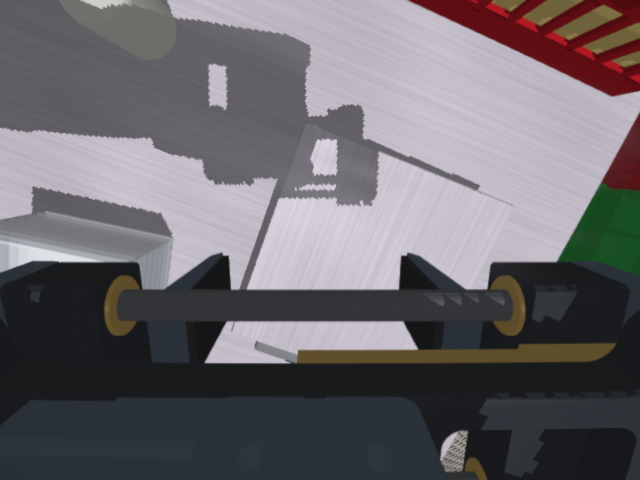

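Both fixed cameras show the box. The keys lie at about (355,238), (340,247), (325,257), (310,267) in the scene view and (320,255)…(315,214) in the side view. I'll crop both for finer pixel positions.

Run:
```python
import cv2
a=cv2.imread("pics/scene0.png")[200:325,230:410]; cv2.imwrite("pics/sc_crop.png",cv2.resize(a,None,fx=4.4,fy=4.4,interpolation=cv2.INTER_CUBIC))
a=cv2.imread("pics/side0.png")[170:320,260:370]; cv2.imwrite("pics/si_crop.png",cv2.resize(a,None,fx=4,fy=4,interpolation=cv2.INTER_CUBIC))
```

```text
(no output)
```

View pics/sc_crop.png

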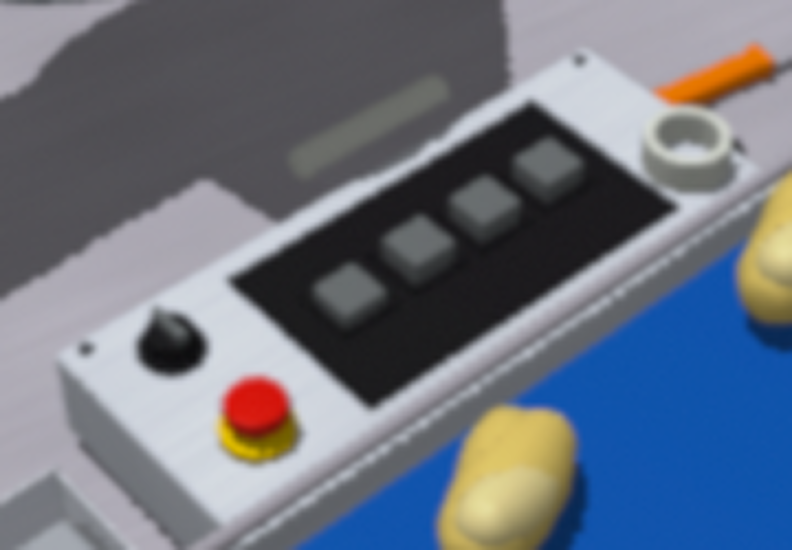

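View pics/si_crop.png

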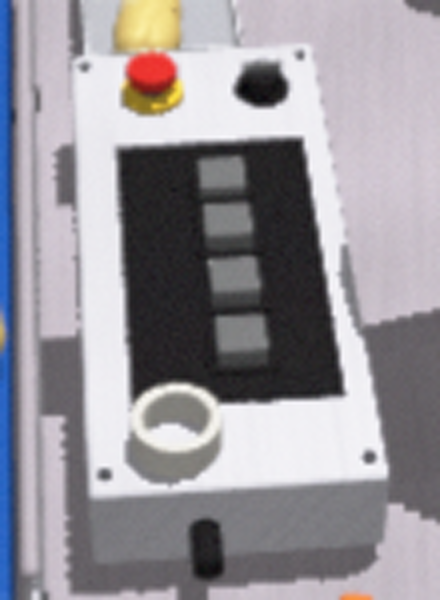

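```bash
cat > h.py <<'E'
import numpy as np
from scipy.optimize import least_squares
def proj(c,P):
    T=np.linalg.inv(c['world_from_camera']); P=np.atleast_2d(P)
    q=P@T[:3,:3].T+T[:3,3]; s=q[:,:2]/q[:,2:]; s=s*(1+c['k1']*(s**2).sum(1,keepdims=True))
    f=240/np.tan(np.radians(c['vertical_fov']/2)); return s*f+[c['cx'],c['cy']]
def unproj(c,uv,z):
    f=240/np.tan(np.radians(c['vertical_fov']/2)); d=(np.array(uv)-[c['cx'],c['cy']])/f
    s=d.copy()
    for _ in range(20): s=d/(1+c['k1']*(s**2).sum())
    W=c['world_from_camera']; v=W[:3,:3]@[s[0],s[1],1]; o=W[:3,3]
    return o+v*(z-o[2])/v[2]
def m2w(p,M):
    x,y,a=p; M=np.atleast_2d(M); c,s=np.cos(a),np.sin(a)
    return np.c_[x+c*M[:,0]-s*M[:,1], y+s*M[:,0]+c*M[:,1], M[:,2]]
K=np.array([[-.01,.095,.091],[-.01,.045,.091],[-.01,-.005,.091],[-.01,-.055,.091]])
E
python3 - <<'E'
from plant import calibration
from h import *
C={c:calibration(c) for c in("scene","side")}
sk=np.array([(549,162),(485,202),(418,243),(349,291)])/4.4+[230,200]-.4
ik=np.array([(241,334),(234,277),(228,222),(221,172)])/4+[260,170]-.4
cor=np.array([[.085,-.2,.075],[-.085,-.2,.075],[-.085,.2,.075],[.085,.2,.075]])
ic=np.array([(75,50),(308,43),(387,478),(92,497)])/4+[260,170]-.4
scn=np.array([(62,355),(588,47)])/4.4+[230,200]-.4
for k in range(4): print(unproj(C['scene'],sk[k],.091),unproj(C['side'],ik[k],.091))
def res(p,parts):
    o=[]
    if 's' in parts: o+=[proj(C['scene'],m2w(p,K))-sk, proj(C['scene'],m2w(p,cor[1:3]))-scn]
    if 'i' in parts: o+=[proj(C['side'],m2w(p,K))-ik, proj(C['side'],m2w(p,cor))-ic]
    return np.concatenate(o).ravel()
for pt in('s','i','si'):
    f=least_squares(res,[.6,0,0],args=(pt,),loss='soft_l1'); print(pt,f.x.round(4),np.degrees(f.x[2]).round(2)); print(res(f.x,pt).reshape(-1,2).round(1).tolist())
print(m2w(f.x,K).round(4));
E
```

```text
[0.52402572 0.06275551 0.091     ] [0.52340824 0.06588678 0.091     ]
[0.5314224  0.01263933 0.091     ] [0.53021232 0.01791716 0.091     ]
[ 0.53826938 -0.0372312   0.091     ] [ 0.53669905 -0.03115175  0.091     ]
[ 0.54869029 -0.08871449  0.091     ] [ 0.54392768 -0.078299    0.091     ]
s [ 0.5481 -0.0301  0.1353] 7.75
[[0.3, 0.3], [0.3, 0.1], [0.4, 0.0], [0.3, -1.2], [-2.3, 0.3], [-0.3, -0.1]]
i [ 0.5462 -0.0272  0.1365] 7.82
[[0.0, -0.1], [0.1, -0.5], [-0.1, -0.6], [0.2, -1.2], [-1.1, 1.7], [1.1, 0.1], [0.8, 0.2], [-1.4, 0.5]]
si [ 0.5468 -0.0286  0.1376] 7.88
[[0.4, -0.2], [0.5, -0.5], [0.6, -0.5], [0.6, -1.8], [-1.9, -0.1], [-0.3, -0.6], [-0.1, -0.5], [-0.1, -1.0], [-0.3, -1.0], [-0.0, -1.6], [-1.3, 1.4], [0.9, -0.2], [0.7, -0.3], [-1.5, 0.0]]
[[ 0.5238  0.0641  0.091 ]
 [ 0.5307  0.0146  0.091 ]
 [ 0.5376 -0.0349  0.091 ]
 [ 0.5444 -0.0845  0.091 ]]
```

carry_out(
  increments=[
    {"translation": [0.033,-0.037,0],"turn": 6.5,"hand": -1},
    {"translation": [0.029,-0.041,0],"turn": 6.5,"hand": -1},
    {"translation": [0.024,-0.044,0],"turn": 0,"hand": -1},
    {"translation": [0.024,-0.044,0],"turn": 0,"hand": -1},
    {"translation": [0.024,-0.044,0],"turn": 0,"hand": -1},
  ],
  force=20,
)

```text
time_s: 1.25
tcp_pos: [0.3381, -0.4219, 0.2917]
ee_rot: [0.001, 0.998, 0.061, 0.0]
force: [1.7, -1.2, -0.2]
finger_gap: 0.59
```

carry_out(
  increments=[
    {"translation": [0.023,-0.043,0],"turn": -0.8,"hand": -1},
    {"translation": [0.023,-0.043,0],"turn": 0,"hand": -1},
    {"translation": [0.023,-0.043,0],"turn": 0,"hand": -1},
    {"translation": [0.023,-0.043,0],"turn": 0,"hand": -1},
    {"translation": [0.023,-0.043,0],"turn": 0,"hand": -1},
  ],
)

```text
time_s: 1.75
tcp_pos: [0.4242, -0.1872, 0.2924]
ee_rot: [0.002, 0.998, 0.067, 0.002]
force: [0.0, -0.2, -0.3]
finger_gap: 0.153
```

carry_out(
  increments=[
    {"translation": [0.023,-0.043,0],"turn": 0,"hand": -1},
    {"translation": [0.023,-0.043,0],"turn": 0,"hand": -1},
    {"translation": [0.023,-0.043,0],"turn": 0,"hand": -1},
    {"translation": [0.023,-0.043,0],"turn": 0,"hand": -1},
    {"translation": [0,0,0],"turn": 0,"hand": -1},
  ],
)

```text
time_s: 2.25
tcp_pos: [0.4942, 0.0051, 0.2939]
ee_rot: [0.003, 0.998, 0.069, 0.004]
force: [-0.5, -0.7, 0.3]
finger_gap: 0.004
```

```bash
cat > go.py <<'E'
import sys
from plant import monitor
from h import *
P=np.array([.5468,-.0286,.1376])
def delta(xy,z=None,yaw=P[2]):
    s=monitor.read_state(); w,x,y,q=s['ee_rot']
    from scipy.spatial.transform import Rotation as R
    M=R.from_quat([x,y,q,w]).as_matrix(); d=np.array([*xy,s['tcp_pos'][2] if z is None else z])-s['tcp_pos']
    th=np.degrees(np.arctan2(M[1,0],M[0,0]))
    print('t',s['time_s'],'tcp',s['tcp_pos'].round(4),'yaw',th.round(2),'tilt',M[:,2].round(4),'F',s['force'].round(2),'gap',round(s['finger_gap'],3))
    print('tool delta',(M.T@d).round(4),'turn',(th-np.degrees(yaw)).round(2))
E
python3 - <<'E'
from go import *
delta(m2w(P,K)[0,:2])
E
```

```text
t 2.25 tcp [0.4942 0.0051 0.2939] yaw 7.92 tilt [ 0.0088 -0.0047 -1.    ] F [-0.55 -0.72  0.26] gap 0.004
tool delta [ 0.0375 -0.0544 -0.    ] turn 0.04
```

carry_out(
  increments=[
    {"translation": [0.019,-0.027,0],"turn": 0,"hand": -1},
    {"translation": [0.018,-0.027,0],"turn": 0,"hand": -1},
    {"translation": [0,0,0],"turn": 0,"hand": -1},
    {"translation": [0,0,0],"turn": 0,"hand": -1},
  ],
)

```text
time_s: 2.65
tcp_pos: [0.5241, 0.0663, 0.2941]
ee_rot: [0.003, 0.997, 0.071, 0.004]
force: [0.6, -0.4, -0.8]
finger_gap: 0.005
```

Run:
```python
from go import *
from plant import *
import cv2
c=calibration('wrist'); im=read_camera('wrist')[:,:,::-1].copy(); 
for p in m2w(P,K): 
    u=proj(c,p)[0]; print(u); cv2.drawMarker(im,tuple(int(round(v)) for v in u),(0,0,255),0,8,1)
cv2.imwrite('pics/w1.png',im)
print([(d['uv'],round(d['p'],2)) for d in nets.pinpoint('wrist','key_1_top')])
delta(m2w(P,K)[0,:2])
```

```text
[315.06388943 236.71463699]
[370.2063061  236.82672495]
[425.05560046 236.94178138]
[479.43217876 237.0594261 ]
[([315.9, 240.3], 0.69)]
t 2.75 tcp [0.524  0.0657 0.2942] yaw 8.02 tilt [ 0.0093 -0.005  -0.9999] F [-0.35 -0.03 -0.4 ] gap 0.005
tool delta [-0.0003  0.0015  0.    ] turn 0.13
```

View pics/w1.png

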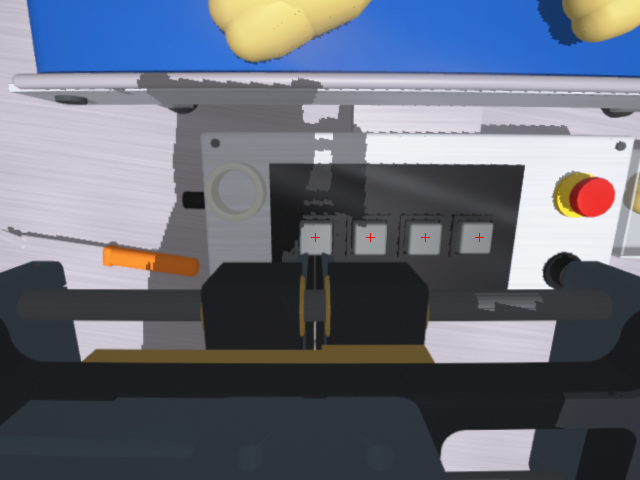

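carry_out(
  increments=[
    {"translation": [-0.001,0.0015,0.04],"turn": 0,"hand": -1},
    {"translation": [0,0,0.04],"turn": 0,"hand": -1},
    {"translation": [0,0,0.025],"turn": 0,"hand": -1},
    {"translation": [0,0,0],"turn": 0,"hand": -1},
    {"translation": [0,0,0],"turn": 0,"hand": -1},
  ],
)

```text
time_s: 3.25
tcp_pos: [0.5241, 0.0587, 0.1887]
ee_rot: [0.003, 0.998, 0.067, 0.006]
force: [0.3, 0.6, 0.3]
finger_gap: 0.007
```

Run:
```python
from go import *
delta(m2w(P,K)[0,:2],.169)
```

```text
t 3.25 tcp [0.5241 0.0587 0.1887] yaw 7.71 tilt [ 0.0132 -0.0051 -0.9999] F [0.34 0.63 0.29] gap 0.007
tool delta [ 0.0002 -0.0056  0.0196] turn -0.18
```

carry_out(
  increments=[
    {"translation": [-0.001,-0.0055,0.005],"turn": 0,"hand": -1},
    {"translation": [0,0,0],"turn": 0,"hand": -1},
  ],
)

```text
time_s: 3.45
tcp_pos: [0.5232, 0.0637, 0.1857]
ee_rot: [0.003, 0.998, 0.067, 0.008]
force: [0.4, 0.0, 0.5]
finger_gap: 0.005
```

Run:
```python
from go import *
delta(m2w(P,K)[0,:2],.169)
print(monitor.read_state()['joint_velocities'].round(4))
```

```text
t 3.45 tcp [0.5232 0.0637 0.1857] yaw 7.64 tilt [ 0.0161 -0.0049 -0.9999] F [0.35 0.01 0.49] gap 0.005
tool delta [ 0.0005 -0.0005  0.0167] turn -0.25
[-0.01   -0.0265 -0.0155 -0.0019  0.0155 -0.01  ]
```

carry_out(
  increments=[
    {"translation": [0,0,0.006],"turn": 0,"hand": -1},
    {"translation": [0,0,0.003],"turn": 0,"hand": -1},
    {"translation": [0,0,0],"turn": 0,"hand": -1},
  ],
)

```text
time_s: 3.75
tcp_pos: [0.5243, 0.0639, 0.1781]
ee_rot: [0.003, 0.998, 0.067, 0.01]
force: [0.1, 0.2, 1.0]
finger_gap: 0.007
```

carry_out(
  increments=[
    {"translation": [0,0,0.002],"turn": 0,"hand": -1},
    {"translation": [0,0,0],"turn": 0,"hand": -1},
  ],
)

```text
time_s: 3.95
tcp_pos: [0.5245, 0.064, 0.1761]
ee_rot: [0.003, 0.998, 0.067, 0.01]
force: [1.0, -0.2, -0.6]
finger_gap: 0.003
```

carry_out(
  increments=[
    {"translation": [0,0,0.003],"turn": 0,"hand": -1},
    {"translation": [0,0,0.001],"turn": 0,"hand": -1},
    {"translation": [0,0,0],"turn": 0,"hand": -1},
  ],
)

```text
time_s: 4.25
tcp_pos: [0.5246, 0.0639, 0.1718]
ee_rot: [0.003, 0.998, 0.067, 0.01]
force: [-0.3, -0.5, -0.2]
finger_gap: 0.003
```

carry_out(
  increments=[
    {"translation": [0,0,0.001],"turn": 0,"hand": -1},
    {"translation": [0,0,0],"turn": 0,"hand": -1},
  ],
)

```text
time_s: 4.45
tcp_pos: [0.5246, 0.0639, 0.1706]
ee_rot: [0.003, 0.998, 0.067, 0.01]
force: [0.0, -0.8, -0.4]
finger_gap: 0.005
```

carry_out(
  increments=[
    {"translation": [0,0,0.001],"turn": 0,"hand": -1},
    {"translation": [0,0,0],"turn": 0,"hand": -1},
  ],
)

```text
time_s: 4.65
tcp_pos: [0.5247, 0.0639, 0.1697]
ee_rot: [0.003, 0.998, 0.067, 0.01]
force: [-1.6, -1.0, 3.2]
finger_gap: 0.004
```

carry_out(
  increments=[
    {"translation": [0,0,0.001],"turn": 0,"hand": -1},
    {"translation": [0,0,0],"turn": 0,"hand": -1},
  ],
)

```text
time_s: 4.85
tcp_pos: [0.5248, 0.0639, 0.1688]
ee_rot: [0.003, 0.998, 0.067, 0.01]
force: [-1.6, -0.8, 3.3]
finger_gap: 0.002
```

Key 1 was touched at z≈0.169 and gives at about 3.3 N, so it is up. Next is key 2.

carry_out(
  increments=[
    {"translation": [0,0,-0.02],"turn": 0,"hand": -1},
    {"translation": [0,0.025,0],"turn": 0,"hand": -1},
    {"translation": [0,0.025,0],"turn": 0,"hand": -1},
    {"translation": [0,0,0],"turn": 0,"hand": -1},
    {"translation": [0,0,0],"turn": 0,"hand": -1},
  ],
)

```text
time_s: 5.35
tcp_pos: [0.5312, 0.0134, 0.1897]
ee_rot: [0.003, 0.998, 0.067, 0.01]
force: [-0.1, -0.3, 0.4]
finger_gap: 0.008
```

Run:
```python
from go import *
delta(m2w(P,K)[1,:2],.172)
```

```text
t 5.35 tcp [0.5312 0.0134 0.1897] yaw 7.73 tilt [ 0.0203 -0.0047 -0.9998] F [-0.1  -0.25  0.41] gap 0.008
tool delta [-0.0007 -0.0014  0.0177] turn -0.16
```

carry_out(
  increments=[
    {"translation": [-0.001,-0.0015,0.009],"turn": 0,"hand": -1},
    {"translation": [0,0,0.006],"turn": 0,"hand": -1},
    {"translation": [0,0,0],"turn": 0,"hand": -1},
  ],
)

```text
time_s: 5.65
tcp_pos: [0.5297, 0.0161, 0.1729]
ee_rot: [0.003, 0.998, 0.068, 0.01]
force: [0.2, -0.4, 0.0]
finger_gap: 0.004
```

carry_out(
  increments=[
    {"translation": [0,0,0.002],"turn": 0,"hand": -1},
    {"translation": [0,0,0],"turn": 0,"hand": -1},
  ],
)

```text
time_s: 5.85
tcp_pos: [0.5295, 0.0167, 0.1702]
ee_rot: [0.003, 0.998, 0.068, 0.009]
force: [0.3, 0.5, -1.0]
finger_gap: 0.006
```

carry_out(
  increments=[
    {"translation": [0,0,0.001],"turn": 0,"hand": -1},
    {"translation": [0,0,0],"turn": 0,"hand": -1},
  ],
)

```text
time_s: 6.05
tcp_pos: [0.5296, 0.0168, 0.1693]
ee_rot: [0.003, 0.998, 0.068, 0.009]
force: [-1.8, -0.8, 2.4]
finger_gap: 0.006
```

carry_out(
  increments=[
    {"translation": [0,0,0.001],"turn": 0,"hand": -1},
    {"translation": [0,0,0],"turn": 0,"hand": -1},
  ],
)

```text
time_s: 6.25
tcp_pos: [0.5296, 0.0168, 0.1686]
ee_rot: [0.003, 0.998, 0.068, 0.009]
force: [-1.1, -0.9, 4.2]
finger_gap: 0.007
```

Key 2 was touched at the same height as key 1, so it is up too. Next is key 3.

carry_out(
  increments=[
    {"translation": [0,0,-0.02],"turn": 0,"hand": -1},
    {"translation": [0,0.026,0],"turn": 0,"hand": -1},
    {"translation": [0,0.026,0],"turn": 0,"hand": -1},
    {"translation": [0,0,0],"turn": 0,"hand": -1},
    {"translation": [0,0,0],"turn": 0,"hand": -1},
  ],
)

```text
time_s: 6.75
tcp_pos: [0.5369, -0.0358, 0.1898]
ee_rot: [0.003, 0.998, 0.069, 0.01]
force: [0.2, 0.4, -0.2]
finger_gap: 0.004
```

Run:
```python
from go import *
delta(m2w(P,K)[2,:2],.172)
```

```text
t 6.75 tcp [ 0.5369 -0.0358  0.1898] yaw 7.87 tilt [ 0.0201 -0.0046 -0.9998] F [ 0.24  0.39 -0.16] gap 0.004
tool delta [ 0.0005 -0.0009  0.0178] turn -0.01
```

carry_out(
  increments=[
    {"translation": [-0.001,0,0.009],"turn": 0,"hand": -1},
    {"translation": [0,0,0.006],"turn": 0,"hand": -1},
    {"translation": [0,0,0],"turn": 0,"hand": -1},
  ],
)

```text
time_s: 7.05
tcp_pos: [0.5356, -0.0347, 0.1731]
ee_rot: [0.003, 0.998, 0.069, 0.01]
force: [-0.5, 0.4, -0.0]
finger_gap: 0.007
```

carry_out(
  increments=[
    {"translation": [0,0,0.002],"turn": 0,"hand": -1},
    {"translation": [0,0,0],"turn": 0,"hand": -1},
  ],
)

```text
time_s: 7.25
tcp_pos: [0.5353, -0.034, 0.1703]
ee_rot: [0.003, 0.998, 0.07, 0.009]
force: [0.2, -0.3, 0.1]
finger_gap: 0.006
```

carry_out(
  increments=[
    {"translation": [0,0,0.001],"turn": 0,"hand": -1},
    {"translation": [0,0,0],"turn": 0,"hand": -1},
  ],
)

```text
time_s: 7.45
tcp_pos: [0.5355, -0.0338, 0.1695]
ee_rot: [0.003, 0.998, 0.07, 0.009]
force: [-1.4, -1.6, 3.4]
finger_gap: 0.005
```

carry_out(
  increments=[
    {"translation": [0,0,0.001],"turn": 0,"hand": -1},
    {"translation": [0,0,0],"turn": 0,"hand": -1},
  ],
)

```text
time_s: 7.65
tcp_pos: [0.5356, -0.0339, 0.1687]
ee_rot: [0.003, 0.998, 0.07, 0.009]
force: [-1.4, -0.5, 3.6]
finger_gap: 0.006
```

Key 3 is up as well. Next is key 4.

carry_out(
  increments=[
    {"translation": [0,0,-0.02],"turn": 0,"hand": -1},
    {"translation": [0.001,0.026,0],"turn": 0,"hand": -1},
    {"translation": [0.001,0.026,0],"turn": 0,"hand": -1},
    {"translation": [0,0,0],"turn": 0,"hand": -1},
    {"translation": [0,0,0],"turn": 0,"hand": -1},
  ],
)

```text
time_s: 8.15
tcp_pos: [0.5448, -0.0861, 0.19]
ee_rot: [0.003, 0.998, 0.07, 0.01]
force: [-0.4, -0.4, -0.2]
finger_gap: 0.0
```

Run:
```python
from go import *
delta(m2w(P,K)[3,:2],.172)
```

```text
t 8.15 tcp [ 0.5448 -0.0861  0.19  ] yaw 8.02 tilt [ 0.0198 -0.0044 -0.9998] F [-0.41 -0.36 -0.17] gap 0.0
tool delta [-0.0005 -0.0018  0.018 ] turn 0.13
```

carry_out(
  increments=[
    {"translation": [-0.002,-0.001,0.009],"turn": 0,"hand": -1},
    {"translation": [0,0,0.006],"turn": 0,"hand": -1},
    {"translation": [0,0,0],"turn": 0,"hand": -1},
  ],
)

```text
time_s: 8.45
tcp_pos: [0.5421, -0.0838, 0.1732]
ee_rot: [0.003, 0.997, 0.07, 0.009]
force: [0.2, 0.0, 0.4]
finger_gap: 0.007
```

carry_out(
  increments=[
    {"translation": [0,0,0.002],"turn": 0,"hand": -1},
    {"translation": [0,0,0],"turn": 0,"hand": -1},
  ],
)

```text
time_s: 8.65
tcp_pos: [0.5418, -0.0831, 0.1704]
ee_rot: [0.003, 0.997, 0.071, 0.009]
force: [-0.8, -0.8, 0.2]
finger_gap: 0.005
```

carry_out(
  increments=[
    {"translation": [0,0,0.001],"turn": 0,"hand": -1},
    {"translation": [0,0,0],"turn": 0,"hand": -1},
  ],
)

```text
time_s: 8.85
tcp_pos: [0.5419, -0.0829, 0.1694]
ee_rot: [0.002, 0.997, 0.071, 0.009]
force: [-0.4, 0.1, 0.1]
finger_gap: 0.008
```

carry_out(
  increments=[
    {"translation": [0,0,0.001],"turn": 0,"hand": -1},
    {"translation": [0,0,0],"turn": 0,"hand": -1},
  ],
)

```text
time_s: 9.05
tcp_pos: [0.5421, -0.0829, 0.1685]
ee_rot: [0.003, 0.997, 0.071, 0.009]
force: [0.7, -0.1, 0.2]
finger_gap: 0.007
```

No contact at the height where the others met, so key 4 sits lower. I'll keep feeling downwards.

carry_out(
  increments=[
    {"translation": [0,0,0.002],"turn": 0,"hand": -1},
    {"translation": [0,0,0],"turn": 0,"hand": -1},
  ],
)

```text
time_s: 9.25
tcp_pos: [0.5422, -0.083, 0.1665]
ee_rot: [0.003, 0.997, 0.071, 0.009]
force: [-0.3, 0.4, 0.4]
finger_gap: 0.002
```

carry_out(
  increments=[
    {"translation": [0,0,0.001],"turn": 0,"hand": -1},
    {"translation": [0,0,0],"turn": 0,"hand": -1},
  ],
)

```text
time_s: 9.45
tcp_pos: [0.5422, -0.083, 0.1654]
ee_rot: [0.003, 0.997, 0.071, 0.009]
force: [0.7, -0.9, -0.5]
finger_gap: 0.0
```

carry_out(
  increments=[
    {"translation": [0,0,0.0005],"turn": 0,"hand": -1},
    {"translation": [0,0,0],"turn": 0,"hand": -1},
  ],
)

```text
time_s: 9.65
tcp_pos: [0.5423, -0.083, 0.1649]
ee_rot: [0.003, 0.997, 0.071, 0.009]
force: [-0.1, 0.6, 0.4]
finger_gap: 0.005
```

carry_out(
  increments=[
    {"translation": [0,0,0.0005],"turn": 0,"hand": -1},
    {"translation": [0,0,0],"turn": 0,"hand": -1},
  ],
)

```text
time_s: 9.85
tcp_pos: [0.5424, -0.0831, 0.1646]
ee_rot: [0.003, 0.997, 0.071, 0.009]
force: [-2.0, 0.3, 4.2]
finger_gap: 0.004
```

carry_out(
  increments=[
    {"translation": [0,0,0.0003],"turn": 0,"hand": -1},
    {"translation": [0,0,0],"turn": 0,"hand": -1},
  ],
)

```text
time_s: 10.05
tcp_pos: [0.5423, -0.0831, 0.1645]
ee_rot: [0.003, 0.997, 0.071, 0.009]
force: [-1.5, 1.2, 4.2]
finger_gap: 0.006
```

Key 4 was met 5 mm lower and feels solid at about 4 N, so it is the latched one. I'll lift off to end the tap, then press it.

carry_out(
  increments=[
    {"translation": [0,0,-0.012],"turn": 0,"hand": -1},
    {"translation": [0,0,0],"turn": 0,"hand": -1},
    {"translation": [0,0,0],"turn": 0,"hand": -1},
  ],
)

```text
time_s: 10.35
tcp_pos: [0.5422, -0.083, 0.1776]
ee_rot: [0.003, 0.997, 0.071, 0.009]
force: [-0.2, -0.2, -0.8]
finger_gap: 0.006
```

Run:
```python
from go import *
delta(m2w(P,K)[3,:2],.1605)
```

```text
t 10.35 tcp [ 0.5422 -0.083   0.1776] yaw 8.13 tilt [ 0.0191 -0.004  -0.9998] F [-0.17 -0.21 -0.78] gap 0.006
tool delta [0.0017 0.0016 0.0172] turn 0.25
```

carry_out(
  increments=[
    {"translation": [0,0.001,0.009],"turn": 0,"hand": -1},
    {"translation": [0,0,0.003],"turn": 0,"hand": -1},
    {"translation": [0,0,0],"turn": 0,"hand": -1},
  ],
)

```text
time_s: 10.65
tcp_pos: [0.5428, -0.0842, 0.1646]
ee_rot: [0.003, 0.997, 0.071, 0.01]
force: [0.4, -0.5, 3.9]
finger_gap: 0.001
```

carry_out(
  increments=[
    {"translation": [0,0,0.002],"turn": 0,"hand": -1},
    {"translation": [0,0,0.001],"turn": 0,"hand": -1},
    {"translation": [0,0,0],"turn": 0,"hand": -1},
  ],
)

```text
time_s: 10.95
tcp_pos: [0.543, -0.0842, 0.1614]
ee_rot: [0.003, 0.997, 0.071, 0.009]
force: [-1.6, 0.1, 7.6]
finger_gap: 0.005
```

carry_out(
  increments=[
    {"translation": [0,0,0.001],"turn": 0,"hand": -1},
    {"translation": [0,0,0],"turn": 0,"hand": -1},
  ],
)

```text
time_s: 11.15
tcp_pos: [0.543, -0.0842, 0.1606]
ee_rot: [0.003, 0.997, 0.071, 0.009]
force: [-2.1, 0.5, 8.4]
finger_gap: 0.005
```

carry_out(
  increments=[
    {"translation": [0,0,-0.006],"turn": 0,"hand": -1},
    {"translation": [0,0,0],"turn": 0,"hand": -1},
  ],
)

```text
time_s: 11.35
tcp_pos: [0.5432, -0.0843, 0.1669]
ee_rot: [0.003, 0.997, 0.071, 0.009]
force: [-0.5, -0.1, 3.5]
finger_gap: 0.005
```

carry_out(
  increments=[
    {"translation": [0,0,-0.02],"turn": 0,"hand": -1},
    {"translation": [0,0,-0.03],"turn": 0,"hand": -1},
    {"translation": [0,0,-0.04],"turn": 0,"hand": -1},
    {"translation": [0,0,0],"turn": 0,"hand": -1},
    {"translation": [0,0,0],"turn": 0,"hand": -1},
  ],
)

```text
time_s: 11.85
tcp_pos: [0.5407, -0.0838, 0.258]
ee_rot: [0.002, 0.997, 0.071, 0.007]
force: [-0.3, -0.2, -0.2]
finger_gap: 0.006
```

Run:
```python
from plant import *
import cv2
print(monitor.read_state()['tcp_pos'])
a=read_camera('side'); cv2.imwrite('pics/side2.png',cv2.resize(a[170:320,260:370,::-1],None,fx=4,fy=4,interpolation=cv2.INTER_CUBIC))
cv2.imwrite('pics/scene2.png',read_camera('scene')[:,:,::-1]); cv2.imwrite('pics/w2.png',read_camera('wrist')[:,:,::-1])
a=cv2.imread("pics/scene2.png")[200:325,230:410]; cv2.imwrite("pics/sc_crop2.png",cv2.resize(a,None,fx=4.4,fy=4.4,interpolation=cv2.INTER_CUBIC))
```

```text
[ 0.54068042 -0.08375981  0.25799977]
```

View pics/sc_crop2.png

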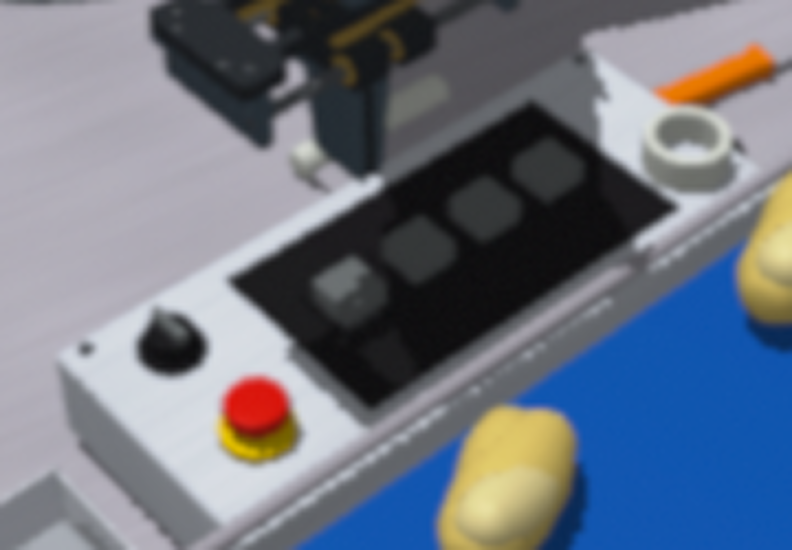

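View pics/side2.png

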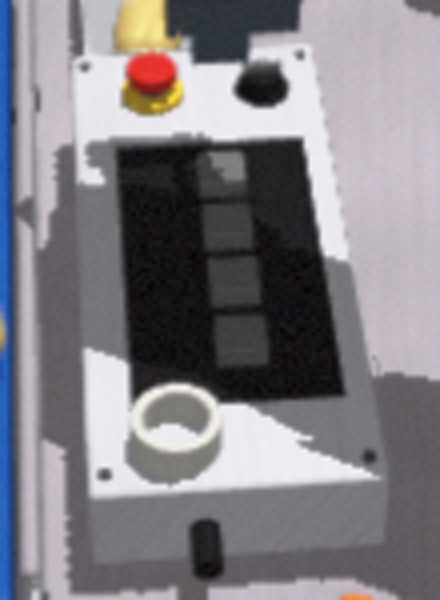

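View pics/w2.png

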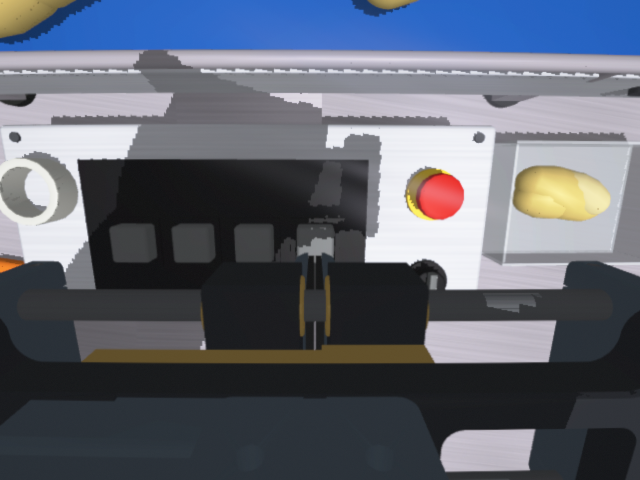

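The key pushed back with 3.5 N at z=0.1669, above the latched height of 0.1645, so the catch has let go. In the scene picture its top rose from row 291 to about 285 of the crop, in line with the other three. Everything around the keys looks unmoved and the arm is clear, so I'm handing in.

Run:
```python
from plant import *
print(r.finish_job())
```

```text
the job is handed in; nothing more can be done
None
```

Key 4, the rightmost, was the latched key. I tapped all four keys from left to right, then pressed key 4 until its catch let go, and handed the job in at about 12 s of the 48 s allowed.

- **Taps:** Keys 1 to 3 were met at a tool height of about 169 mm with 3–4 N, so they were up and moved down only about 1 mm at most. Key 4 was met 5 mm lower and held solid at about 4 N.
- **Press:** I pushed key 4 about 9 mm down, reaching 8.4 N, and then backed off. On the way up it was still pushing the finger with 3.5 N about 2.5 mm above its latched height, so the catch had let go.
- **Last checks:** The final pictures show key 4 raised in line with the others, though the arm's shadow lay across the keys. In those pictures, which do not cover every item on the table, nothing around the box looked moved. The arm was clear of everything, with a force reading near zero.
- **Small deviations:** The tool was tilted by about 1° during the taps, and its sideways position was off by 1–2 mm at the keys. Every touch still landed well inside the caps.

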